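# Stop the bench saw and park its counterweighted blade guard up

## Task

Make the bench saw ready for a blade change: first press its mushroom stop button right down, then push the blade guard up by the lifting bar at its front, past the balance point, so that the counterweight keeps it fully raised against its stop. Only push, with the fingertips or the outside of the fingers: do not take the bar between the fingers, and ease the guard over rather than flinging it. Do not touch the blade or press the start button, and leave the fence and everything lying about where it is.

Things in the scene. Friction and masses are not known exactly. Their poses are not given: they have to be found in the camera images.
- saw: Bench circular saw, fixed, operator's side to the robot. Origin on the bench under the middle of its table; x from operator to outfeed, y to the operator's left, z up. In mm: aluminium table 260 (x) x 320 (y), top at z 90; fence rail along the front at x -140. A steel post 30 x 26, 208 high, at x 110, y -180 carries a cross shaft of 16 at z 180 out to y 13, on which the guard arm turns.
- guard (a joint): Angle of the blade guard, rad: 0 = down over the blade, as at the start; grows as its front end rises; 1.40 = fully raised on its stop. Below the balance point (at 0.6 to 0.8) it falls shut; beyond, the counterweight slowly tips it to the stop (1 to 3 s) and keeps it there. Damped; starting it takes about 2 N upwards at the lifting bar, less further up.
- guard_pivot (a point): Centre of the guard's hinge, 180 mm above the bench, at x = 110, y = 0 mm of the saw. The hinge line runs along the saw's y. The arm, a steel bar 16 wide and 12 deep, slopes from here 0.14 rad down towards the operator when the guard is down.
- lift_bar: Round steel cross bar, diameter 18, length 116 mm, on the free front end of the guard arm, nearest the robot. Origin at its middle, y along the bar, x and z parallel to the saw's when down, turning with the guard. 212 mm from the hinge line; when down its axis is 150 mm above the bench, 60 above the saw table, 100 in front of the saw's origin, with free space under and before it.
- hood: Clear plastic hood of the guard, 124 long (x), 41 wide, 43 mm high, hung under the guard arm over the blade; when down its front face is 38 mm behind the lifting bar's axis and its underside 4 mm above the saw table. Moves with the guard; its origin is on the hinge line.
- counterweight: Dark steel cylinder 48 mm in diameter, 46 long, on the cranked tail of the guard arm, 30 mm behind and 105 mm above the pivot when the guard is down. Origin at its centre. It swings backwards and down as the guard rises.
- blade: The saw's blade (80 mm in diameter, standing 22 mm out of the table) with the thin riving knife behind it, under the hood. Origin at the middle of the blade slot, at the table's top. Not to be touched.
- fence: The saw's rip fence: aluminium bar 250 (x) x 22 x 37 high on the saw table, left of the guard, its middle 88 to 133 mm left of the blade, with a dark clamp block on the front rail. Slides in y but stiffly; its setting is to stay. Origin under its middle.
- switchbox: The saw's switch box, grey, 130 (x) x 80 (y) x 64 mm high, fixed on the bench beside the saw on the left or on the right of it. Origin under its middle; x points away from the robot apart from its yaw. On its top, in a row along its x: at x = -32 mm (nearer the robot) the stop button, at x = +34 mm the start button.
- stop_top (a point): Top of the stop button, 94 mm above the bench when up: a black mushroom head 40 mm in diameter standing 30 mm above the box.
- stop (a joint): Travel of the stop button, m: 0 = up, 0.006 = fully down. Springs back up; takes 2 N to start and 5.4 N to bottom.
- start_top (a point): Top of the start button: a flat black button 23 mm in diameter, flush inside a steel collar 37 mm across and 8 mm high, 66 mm from the stop button.
- start (a joint): Travel of the start button, m: 0 = up, 0.004 = fully down. Not to be pressed.
- screw_bin: Grey steel bin of screws 130 x 95 x 55 high, fixed on the bench on the other side of the saw from the switch box. Bystander.
- push_stick: Loose plywood push stick, 190 x 34 x 10 mm, lying on the saw table to the right of the guard. Bystander. Origin under it, z up.
- spanner: Loose steel spanner, 170 long, lying on the bench in front of the saw. Bystander. Sizes in mm.
- spare_blade: Loose spare saw blade, flat disc 80 in diameter and 4 thick, lying on the bench in front of the saw. Bystander. Sizes in mm.
- try_square: Loose try square, 200 blade and 105 stock, 13 thick, lying on the bench in front of the saw. Bystander. Sizes in mm.
- tape_roll: Loose roll of tape lying flat, 96 across, 25 high, right of the saw. Bystander. Sizes in mm.
- ply_offcut: Loose plywood offcut 110 x 70 x 12, right of the saw. Bystander. Sizes in mm.
- glue: Loose white glue bottle standing upright, 60 across, 160 high, left of the saw. Bystander. Sizes in mm.
- screwdriver: Loose screwdriver, 190 long, lying left of the saw. Bystander. Sizes in mm.
Mind the look-alikes: they are no part of the job. What is shaped like the switchbox but purple is not meant.

How it is judged:
On the way, in this order (a step that is already met when the one before it is completed fails the run):
1. the stop button is pressed right down while the guard is still down (value of joint stop above 0.0045 m and value of joint guard below 0.1 rad), for 0.1 s.
2. the fingers push the guard up by the lifting bar (value of joint guard above 0.2 rad and contact force between the fingers and lift_bar above 0.1 N), for 0.1 s.
At the end, for the whole second after the job is handed in: The guard stands by itself against its raised stop (guard joint above 1.33 of 1.40 rad), at rest (under 0.1 rad/s), and the start button is up (pressed less than 2 mm) (value of joint guard above 1.33 rad and velocity of joint guard between -0.1 and 0.1 rad/s and value of joint start below 0.002 m); the robot touches nothing.
It fails at once if the robot touches the blade (contact force between any of the fingers, the arm and blade above 0.5 N).
It fails at once if the start button is pressed (2 mm or more) (value of joint start above 0.002 m).
It fails at once if the lifting bar is taken between the fingers (the grasp point within 12 mm of its axis) (x of the grasp point in the frame of lift_bar between -0.012 and 0.012 m and z of the grasp point in the frame of lift_bar between -0.012 and 0.012 m and y of the grasp point in the frame of lift_bar between -0.066 and 0.066 m).
It fails at once if the guard is flung (faster than 3.5 rad/s) (velocity of joint guard above 3.5 rad/s or velocity of joint guard below -3.5 rad/s).
It fails at once if the fence is shifted more than 6 mm, or a loose thing lying about is moved or lifted more than 25 mm (distance of fence from where it was at the start of the episode above 0.006 m or distance of any of push_stick, spanner, spare_blade, try_square, tape_roll, ply_offcut, glue, screwdriver from where it was at the start of the episode above 0.025 m).
It also fails if it takes over 58 s, if anything falls off the work surface, if the arm or the gripper's body presses on something with over 40 N, if the wrist force passes 120 N, or if a joint passes its speed limit or range.

## Robot

A 6-joint arm with a two-finger parallel gripper is mounted at the origin on the work surface. World frame = base frame: x ahead of the robot, y to its left, z up, the work surface at z = 0. Lengths are in m, angles in rad, forces in N, time in s.
With the tool pointing down it reaches from about 0.25 to 0.725 m from the base axis. Payload 4 kg.
Tool frame: the origin (TCP) lies on the centre line of the jaws, within the pads' length; the fingertips stand 25 mm ahead of it and the grasp point (between the pads) lies 6 mm ahead of it; z points along the fingers, x is the direction in which the jaws open and shut, and the axes are right-handed (so a half turn about z gives the same grasp; the last joint's range is limited). The gripper opens to 85 mm and grips with 20 to 120 N. Pads are 22 mm wide; open, the fingers measure 114 mm over their backs; the gripper's body (76 mm by 85 mm) begins 54 mm behind the grasp point. The pads swing forward as they close: fully open they stand 13 mm farther back than shut.
Start: joints at [1.156, 0.241, 0.005, 1.335, 0, 1.571], TCP at [0.202, 0.458, 0.256] pointing down, gripper open.
Joint ranges: [-2.72, 2.72], [-1.05, 1.87], [-1.09, 1.28], [-1.99, 2.15], [-1.42, 1.44], [-3.14, 3.14]. Speed limits (rad/s): [2.79, 2.79, 3.14, 3.14, 3.14, 3.14].

## Interface

Orientations are given as a unit quaternion [x, y, z, w].
In Python, from workcell import bot, imaging, order gives the robot as it stands.
- The arm moves only by the tool carry_out, never from a script. Its argument "moves" is a list of rows, each a list of 5 numbers: the shift along the tool's x, y, z scaled (see below), then the turn about the tool's z scaled (see below), then the opening, from -1 (shut) to 1 (fully open). In form: [[tx, ty, tz, roll, hand], ...]. A call has 1 to 20 rows; each row is the pose to reach, as a shift and turn from the pose commanded when the call began, along the tool's axes at that moment; what a row does not reach only later rows make up. The controller multiplies each number of a shift by 0.1 m and each number of a turn by 90 degrees. A row lasts 1/10 s, in which the tool goes at most 50 mm and 8.59 degrees, less where a joint would pass 70% of its speed; a pose out of reach is approached as far as the arm can. A call with a number of a shift or a turn outside -1 to 1 is refused whole. A call with a gripper value outside its range is refused whole. The fingers move at their own pace and stop on an object; the grip force is fixed at half the most. Time passes only in rows, so rows that repeat a pose let the fingers close. It gives the time, the measured TCP pose, the force and the opening at its end, in the units of the state.
- bot.get_obs(): the state, without advancing time (a new reading comes with each control period).
- imaging.camera(name): name is "scene" or "side" or "wrist"; returns the picture (400x640x3 uint8, red, green, blue); there is no depth.
- imaging.camera_model(name): a dict with "fovy" (degrees; the focal length in pixels is half the picture's height over the tangent of half this angle, whatever the lens; pixels are square), "cx", "cy" (the principal point, pixels), "eye" and "rotation" of the camera in the world. Camera axes: x right, y up, looking along -z (the intrinsics and any distortion apply to the point x, -y, -z); pixel columns grow to the right and rows downward; lengths in m; the calibration is good to about 2 mm. A picture is of the moment at which its call begins: read the wrist's pose just before it. camera_model takes no time and is no camera call; for the wrist camera it gives the pose at the moment of the call.
- order.job_done(): hands the job in, once; it reports no verdict.
The state is a dict: "clock": time; "joint_pos": joint angles; "joint_vel": joint speeds; "tau": joint torques, N m; "eef_pos": TCP position; "tool_rot": TCP orientation; "ft_force": force on the tool from outside, world axes, zero at the start; "ft_torque": the same for the moment, N m; "grip_width": finger opening in m.
Only numpy, scipy, OpenCV 4.12 (cv2) and the standard library are available. Lean on these libraries where they do the work, as an engineer would, in place of code of your own. Each camera call takes 0.05 s, during which the arm holds its last target.

## Working session

There is one attempt and no reset: what is moved stays moved. The work goes in short steps, Python scripts to look and compute and a tool call to move; the robot and the scene stay as the last step left them, time stands still between calls to the robot, and variables do not carry over. Pictures are saved under pics/ and viewed, and the job is handed in when it is done.

Besides the shell and the picture viewer there is one more tool, called as name([rows], argument=value, ...), one row to a line, values as JSON. carry_out: Moves the arm, as the interface text tells. Its arguments: {"type":"object","properties":{"moves":{"type":"array","items":{"type":"array","items":{"type":"number","minimum":-1,"maximum":1}}}},"required":["moves"]}

```bash
mkdir -p pics; python3 - <<'E'
from workcell import bot, imaging, order
import cv2
print(bot.get_obs())
for n in ["scene","side","wrist"]:
    m=imaging.camera_model(n); print(n,m)
    cv2.imwrite(f"pics/{n}0.png",imaging.camera(n)[:,:,::-1])
E
```

```text
{'clock': 0.0, 'joint_pos': array([ 1.15598926e+00,  2.41448659e-01,  3.66317909e-03,  1.33522640e+00,
       -3.56463301e-06,  1.57081210e+00]), 'joint_vel': array([0.0008141 , 0.00116425, 0.00050998, 0.00092201, 0.00163138,
       0.00050488]), 'tau': array([ 1.16748820e-04, -3.72319078e+01,  2.52407455e+01,  1.71483925e-02,
       -1.50904871e-04, -1.45213710e-05]), 'eef_pos': array([0.20125853, 0.45703106, 0.25537182]), 'tool_rot': array([ 8.37563751e-01,  5.46338482e-01, -9.26851071e-04,  6.06728967e-04]), 'ft_force': array([ 0.42608707, -0.27139805,  1.55212555]), 'ft_torque': array([-0.00279047,  0.02337622, -0.03053141]), 'grip_width': 0.08548084622555821}
scene {'fovy': 43.52490505366657, 'cx': 318.33851984266494, 'cy': 204.38883130478854, 'eye': array([1.230303  , 0.37369203, 1.5379168 ]), 'rotation': array([0.13474732, 0.22522361, 0.8261848 , 0.49853402])}
side {'fovy': 55.733118811873545, 'cx': 324.1604988960567, 'cy': 206.2895177078637, 'eye': array([ 0.1997117 , -0.91555944,  0.8409035 ]), 'rotation': array([ 0.47046239, -0.07181664, -0.14867584,  0.86683505])}
wrist {'fovy': 67.66188493440178, 'cx': 319.56494749695054, 'cy': 200.24898934981672, 'eye': array([0.1401186 , 0.48562179, 0.37285269]), 'rotation': array([-0.11290764, -0.07222419,  0.54137987,  0.83002612])}
```

View pics/scene0.png

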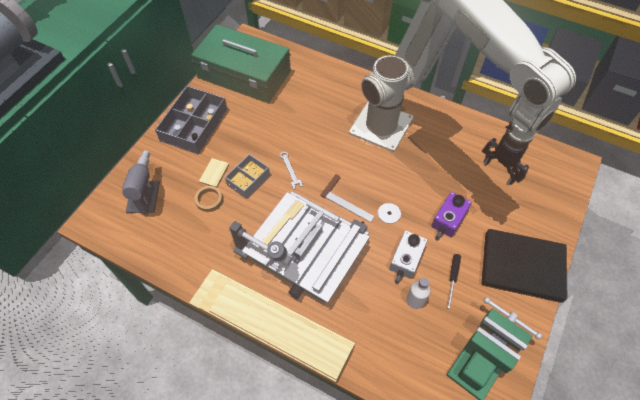

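View pics/side0.png

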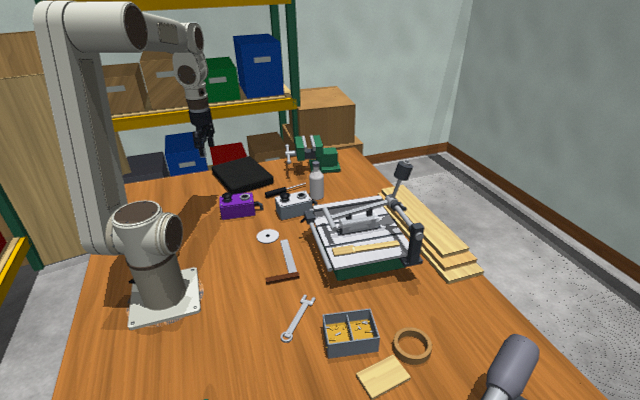

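View pics/wrist0.png

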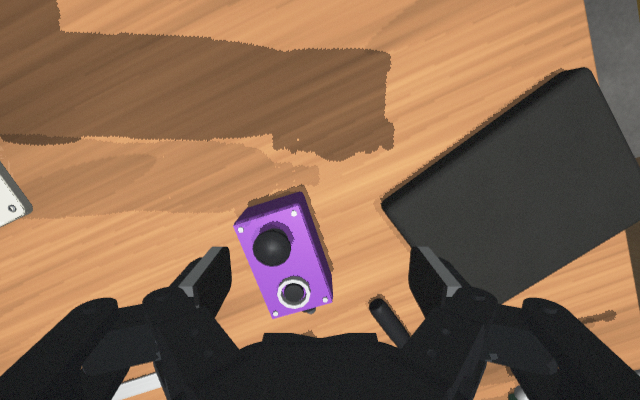

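The scene view shows two boxes. The grey one at (408,255) is on the saw's left, with its black mushroom at about (413,240) and collar at (404,258). The purple one at (452,213) is the decoy. I'm enlarging the view to confirm this and to measure the saw.

```bash
python3 - <<'E'
import cv2
a=cv2.imread("pics/scene0.png")
cv2.imwrite("pics/c1.png",cv2.resize(a[180:310,225:385],None,fx=5,fy=4.6,interpolation=cv2.INTER_CUBIC)[:600])
cv2.imwrite("pics/c2.png",cv2.resize(a[180:310,370:490],None,fx=4.6,fy=4.6,interpolation=cv2.INTER_CUBIC))
b=cv2.imread("pics/side0.png")
cv2.imwrite("pics/c3.png",cv2.resize(b[150:300,265:445],None,fx=4,fy=4,interpolation=cv2.INTER_CUBIC))
E
```

```text
(no output)
```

View pics/c1.png

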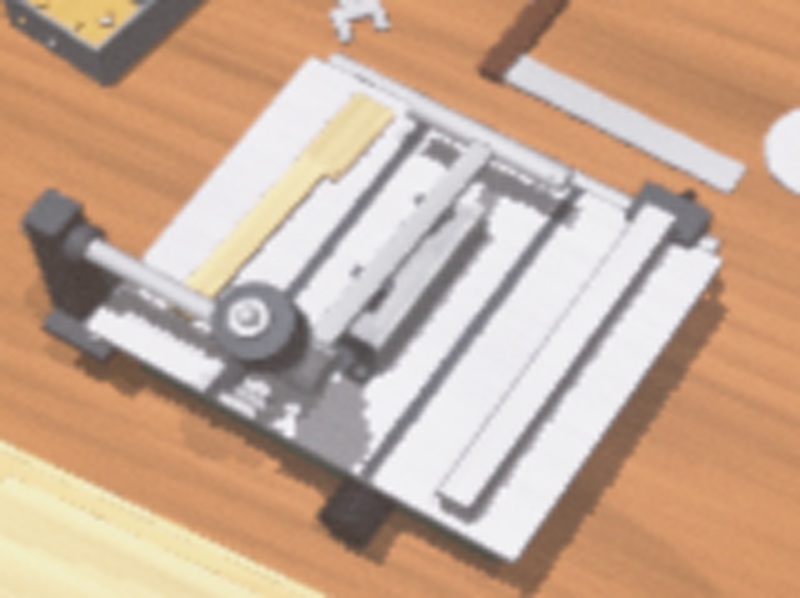

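View pics/c2.png

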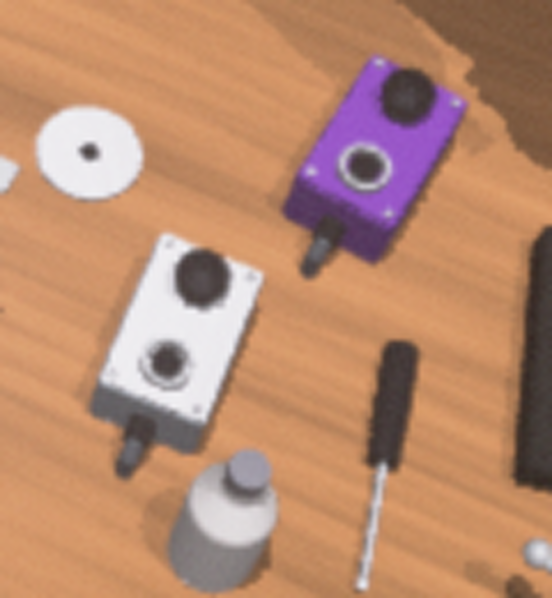

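View pics/c3.png

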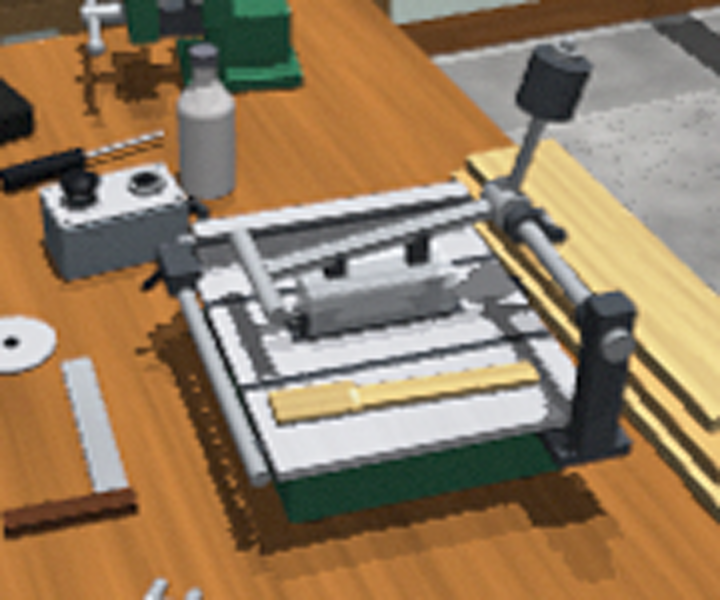

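Confirmed: the grey box is the switch box. Its mushroom is at scene (413.5,239) and side (285,195.5), and its collar at scene (406,258.7). Next I fit the saw and box poses.

```bash
cat >h.py <<'E'
import numpy as np
from scipy.spatial.transform import Rotation as R
from scipy.optimize import least_squares
def proj(m,P):
    P=np.atleast_2d(P); f=200/np.tan(np.radians(m['fovy'])/2)
    q=R.from_quat(m['rotation']).inv().apply(P-m['eye'])
    return np.c_[m['cx']+f*q[:,0]/-q[:,2], m['cy']-f*q[:,1]/-q[:,2]]
def ray(m,uv,z):
    f=200/np.tan(np.radians(m['fovy'])/2)
    d=R.from_quat(m['rotation']).apply([(uv[0]-m['cx'])/f,-(uv[1]-m['cy'])/f,-1.])
    return m['eye']+d*(z-m['eye'][2])/d[2]
def w(p,P):
    P=np.atleast_2d(P); c,s=np.cos(p[2]),np.sin(p[2])
    return np.c_[p[0]+c*P[:,0]-s*P[:,1],p[1]+s*P[:,0]+c*P[:,1],P[:,2]]
E
python3 - <<'E'
from h import *
from workcell import imaging
S=imaging.camera_model("scene");D=imaging.camera_model("side")
ob=[(S,(289,193),(-.13,-.16,.09)),(S,(369,237),(-.13,.16,.09)),(S,(328,301.3),(.13,.16,.09)),
 (D,(334.5,268.75),(-.13,-.16,.09)),(D,(325,208.75),(-.1,.058,.15)),(D,(335,228.5),(-.1,-.058,.15)),(D,(403,171),(.14,0,.285)),(S,(276.5,250),(.14,0,.285))]
def r(p): return np.concatenate([proj(m,w(p,P))[0]-uv for m,uv,P in ob])
s=least_squares(r,[.55,.0,0],loss='soft_l1'); print(s.x, s.fun.reshape(-1,2).round(1))
for n,P in dict(bar=(-.1,0,.15),barL=(-.1,.058,.15),barR=(-.1,-.058,.15),piv=(.11,0,.18)).items(): print(n,w(s.x,P).round(3),proj(S,w(s.x,P)).round(1),proj(D,w(s.x,P)).round(1))
print('stop',ray(S,(413.5,239.3),.094),ray(D,(285,195),.090),'start',ray(S,(405.9,258.7),.072),ray(D,(301.8,195),.072))
for n,uv,z in [('sq end',(373,217),.0),('sqcorner',(323,195),.01),('glue',(419,286),0.1),('spare',(389.5,213),0),('span',(299,185),0),('gl',(424,282),.16),('fenceblk',(363,224),.12)]: print(n,ray(S,uv,z).round(3))
E
```

```text
[ 0.62594443  0.00711219 -0.07548979] [[-1.7 -1.3]
 [ 0.5 -0.6]
 [-0.7  0.6]
 [-0.3 -1.3]
 [-0.2  0.1]
 [-0.6  0.5]
 [ 0.4 -0.1]
 [ 0.3  1.1]]
bar [[0.526 0.015 0.15 ]] [[322.6 211.2]] [[329.4 218.5]]
barL [[0.531 0.072 0.15 ]] [[338.2 219.6]] [[324.8 208.8]]
barR [[ 0.522 -0.043  0.15 ]] [[307.3 202.8]] [[334.4 229. ]]
piv [[ 0.736 -0.001  0.18 ]] [[285.1 258.4]] [[391.7 200.8]]
stop [0.4541075  0.30643643 0.094     ] [0.44815634 0.30112015 0.09      ] start [0.51762405 0.31027135 0.072     ] [0.51573513 0.30733288 0.072     ]
sq end [0.389 0.143 0.   ]
sqcorner [ 0.396 -0.051  0.01 ]
glue [0.596 0.382 0.1  ]
spare [0.347 0.188 0.   ]
span [ 0.393 -0.151  0.   ]
gl [0.605 0.39  0.16 ]
fenceblk [0.493 0.143 0.12 ]
```

```bash
python3 - <<'E'
from h import *
from workcell import bot
import cv2
o=bot.get_obs(); r=R.from_quat(o['tool_rot']).as_matrix(); print(r.round(4)); 
d=np.array([.4535,.3055,.170])-o['eef_pos']; print('d tool', r.T@d)
b=cv2.imread("pics/side0.png")
cv2.imwrite("pics/c4.png",cv2.resize(b[60:170,160:250],None,fx=5.4,fy=5.4,interpolation=cv2.INTER_CUBIC))
E
```

```text
[[ 4.030e-01  9.152e-01 -7.000e-04]
 [ 9.152e-01 -4.030e-01 -1.600e-03]
 [-1.700e-03 -0.000e+00 -1.000e+00]]
d tool [-0.03704957  0.29194034  0.08565156]
```

View pics/c4.png

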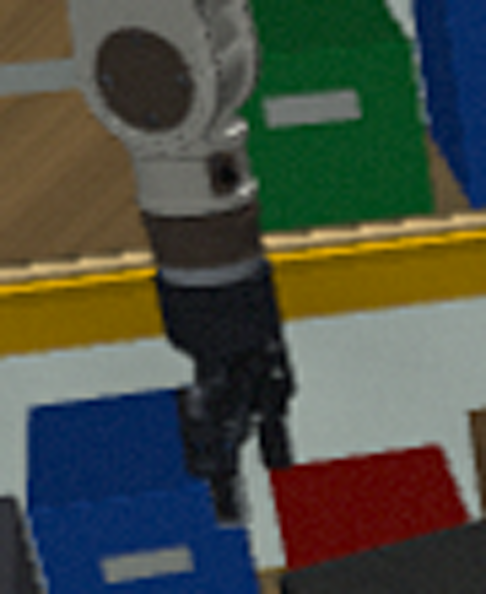

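carry_out([
  [0,0.4,0,-0.09,-1],
  [-0.1,0.8,0,-0.18,-1],
  [-0.2,1.0,0,-0.217,-1],
  [-0.2,1.0,0,-0.217,-1],
])

```text
clock: 0.55
eef_pos: [0.2865, 0.397, 0.256]
tool_rot: [0.734, 0.679, -0.001, 0.0]
ft_force: [-0.4, 0.9, -0.1]
grip_width: 0.0285
```

```bash
python3 - <<'E'
from h import *
from workcell import bot
o=bot.get_obs(); r=R.from_quat(o['tool_rot']).as_matrix(); print(o,r.round(4)); 
d=np.array([.4535,.3055,.150])-o['eef_pos']; print('d tool', r.T@d)
E
```

```text
{'clock': 0.55, 'joint_pos': array([ 9.46069058e-01,  2.21021765e-01, -2.12803504e-02,  1.32981793e+00,
       -6.88179980e-04,  1.02367204e+00]), 'joint_vel': array([ 0.04981956,  0.00682998,  0.0131843 , -0.00684423,  0.03037167,
        0.07019496]), 'tau': array([ -0.85312525, -36.41318679,  25.11915207,   0.04953245,
        -0.18584236,  -0.43058619]), 'eef_pos': array([0.28646838, 0.39695475, 0.25595489]), 'tool_rot': array([ 7.34004108e-01,  6.79144619e-01, -5.80552119e-04,  4.68415682e-04]), 'ft_force': array([-0.40701296,  0.89702267, -0.09417016]), 'ft_torque': array([ 0.04366986, -0.01095846,  0.00728602]), 'grip_width': 0.02846091080622903} [[ 7.75e-02  9.97e-01 -2.00e-04]
 [ 9.97e-01 -7.75e-02 -1.50e-03]
 [-1.50e-03 -1.00e-04 -1.00e+00]]
d tool [-0.07807265  0.17362963  0.10605369]
```

carry_out([
  [-0.2,0.4,0,0,-1],
  [-0.4,0.8,0.2,0,-1],
  [-0.6,1.0,0.4,0,-1],
  [-0.6,1.0,0.4,0,-1],
  [-0.6,1.0,0.4,0,-1],
])

```text
clock: 1.05
eef_pos: [0.3798, 0.3317, 0.2157]
tool_rot: [0.733, 0.68, -0.001, -0.0]
ft_force: [-1.1, 0.3, 0.6]
grip_width: 0.0003
```

carry_out([
  [-0.1,0.4,0,0,-1],
  [-0.18,0.74,0.2,0,-1],
  [-0.18,0.74,0.2,0,-1],
  [-0.18,0.74,0.2,0,-1],
])

```text
clock: 1.45
eef_pos: [0.4521, 0.3093, 0.1963]
tool_rot: [0.733, 0.681, -0.0, -0.0]
ft_force: [0.5, -0.5, -0.0]
grip_width: 0.0005
```

```bash
python3 - <<'E'
from h import *
from workcell import bot,imaging
import cv2
o=bot.get_obs(); r=R.from_quat(o['tool_rot']).as_matrix(); print(o['eef_pos'],o['grip_width'],o['ft_force']); 
d=np.array([.4535,.3055,.130])-o['eef_pos']; print('d tool', r.T@d)
m=imaging.camera_model("wrist")
cv2.imwrite("pics/w1.png",imaging.camera("wrist")[:,:,::-1])
s=imaging.camera("side")
cv2.imwrite("pics/s1.png",cv2.resize(s[100:290,220:420,::-1],None,fx=3.1,fy=3.1))
print(m)
E
```

```text
[0.45210955 0.30932158 0.19631465] 0.0004826412577876433 [ 0.50144632 -0.46676423 -0.0387529 ]
d tool [-0.00372074  0.00173758  0.0663122 ]
{'fovy': 67.66188493440178, 'cx': 319.56494749695054, 'cy': 200.24898934981672, 'eye': array([0.38543762, 0.31541311, 0.31374   ]), 'rotation': array([-0.09783247, -0.09071318,  0.67445904,  0.72615765])}
```

View pics/w1.png

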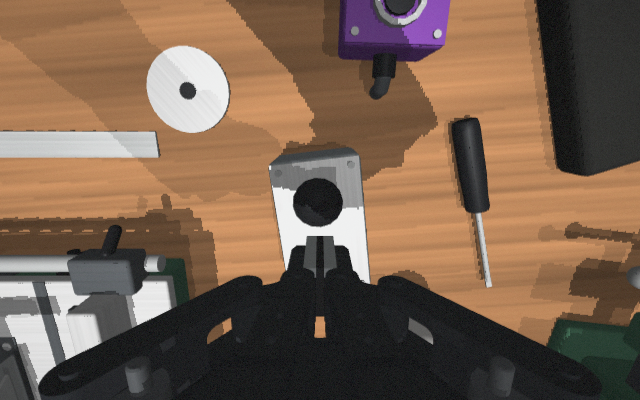

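View pics/s1.png

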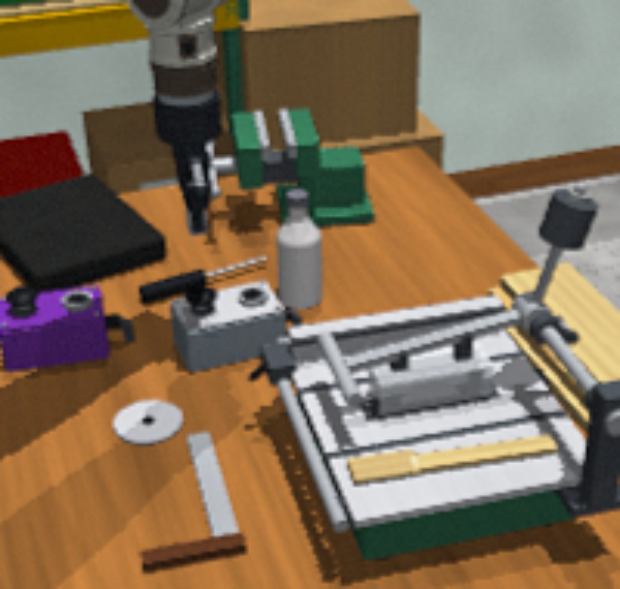

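The wrist view has the mushroom at (318,203), just ahead of the shut fingertips at (320,240). I'm checking its position by ray.

```bash
python3 - <<'E'
from h import *
from workcell import bot,imaging
m=imaging.camera_model("wrist"); o=bot.get_obs(); r=R.from_quat(o['tool_rot']).as_matrix()
p=ray(m,(318,203),.09); print(p, ray(m,(387,3),.09))
p[2]=.119; print(r.T@(p-o['eef_pos']),o['eef_pos'])
S=imaging.camera_model("scene");D=imaging.camera_model("side")
print(proj(S,p-[0,0,.025]),proj(D,p-[0,0,.025]), proj(m,o['eef_pos']-[0,0,.025]))
E
```

```text
[0.44877525 0.30981286 0.09      ] [0.31516429 0.36536993 0.09      ]
[-0.00010097 -0.00300113  0.07812379] [0.45175308 0.30963112 0.19712454]
[[415.11029945 238.42123047]] [[284.52989403 192.96706463]] [[317.35538072 251.9219647 ]]
```

carry_out([
  [0,0,0.4,0,-1],
  [0,0,0.7,0,-1],
  [0,0,0.78,0,-1],
  [0,0,0.82,0,-1],
  [0,0,0.86,0,-1],
  [0,0,0.86,0,-1],
  [0,0,0.86,0,-1],
])

```text
clock: 2.25
eef_pos: [0.4525, 0.3092, 0.113]
tool_rot: [0.733, 0.681, 0.001, -0.0]
ft_force: [-5.0, -1.1, 7.0]
grip_width: 0.0001
```

carry_out([
  [0,0,0.02,0,-1],
  [0,0,0.04,0,-1],
  [0,0,0.04,0,-1],
  [0,0,0.04,0,-1],
])

```text
clock: 2.65
eef_pos: [0.4526, 0.3093, 0.1126]
tool_rot: [0.733, 0.681, 0.002, -0.0]
ft_force: [-12.1, -6.3, 28.1]
grip_width: -0.0001
```

```bash
python3 - <<'E'
from workcell import bot,imaging
import cv2
o=bot.get_obs(); print(o['eef_pos'],o['ft_force'])
s=imaging.camera("side")
cv2.imwrite("pics/s2.png",cv2.resize(s[130:250,240:360,::-1],None,fx=4.8,fy=4.8))
E
```

```text
[0.452618   0.30926113 0.11259762] [-12.1039781   -6.26622211  28.07564464]
```

View pics/s2.png

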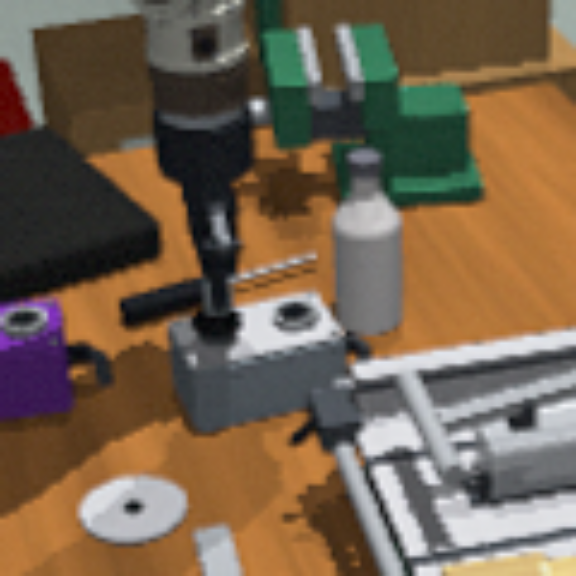

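carry_out([
  [0,0,-0.4,0,-1],
  [0,0,-0.9,0,-1],
  [-0.4,0,-1.0,0,-1],
  [-0.8,0,-1.0,0,-1],
  [-1.0,0,-1.0,0,-1],
  [-1.0,0,-1.0,0,-1],
])

```text
clock: 3.3
eef_pos: [0.4461, 0.207, 0.2086]
tool_rot: [0.734, 0.679, 0.002, 0.001]
ft_force: [0.4, 0.6, -0.7]
grip_width: -0.0002
```

carry_out([
  [-0.4,0,0,0,-1],
  [-0.8,0,0,0,-1],
  [-1.0,0,0,0,-1],
  [-1.0,0,0,0,-1],
])

```text
clock: 3.7
eef_pos: [0.4388, 0.1078, 0.2076]
tool_rot: [0.734, 0.679, 0.001, 0.001]
ft_force: [0.5, 0.1, 0.1]
grip_width: -0.0003
```

carry_out([
  [-0.4,0.1,0,0,-1],
  [-0.88,0.3,0,0,-1],
  [-0.88,0.3,0,0,-1],
  [-0.88,0.3,0,0,-1],
])

```text
clock: 4.1
eef_pos: [0.4626, 0.0191, 0.2069]
tool_rot: [0.733, 0.68, 0.001, 0.0]
ft_force: [-0.9, 0.5, -0.1]
grip_width: -0.0002
```

```bash
python3 - <<'E'
from h import *
from workcell import bot,imaging
import cv2
o=bot.get_obs(); r=R.from_quat(o['tool_rot']).as_matrix(); print(o['eef_pos'],o['ft_force'],o['joint_pos']); 
print('to bar', r.T@(np.array([.526,.015,.15])-o['eef_pos']), r.round(3))
cv2.imwrite("pics/w3.png",imaging.camera("wrist")[:,:,::-1])
s=imaging.camera("side")
cv2.imwrite("pics/s3.png",cv2.resize(s[80:290,240:440,::-1],None,fx=2.8,fy=2.8))
m=imaging.camera_model("wrist"); print(proj(m,w([.626,.007,-.0755],[(-.1,.058,.15),(-.1,-.058,.15)])))
E
```

```text
[0.46264446 0.01908122 0.20688269] [-0.87055587  0.46216755 -0.08148701] [ 4.07086273e-02  1.95683272e-01 -1.84465409e-01  1.18881653e+00
  8.50947195e-04  1.16351798e-01]
to bar [0.00065802 0.06338487 0.05699252] [[ 0.076  0.997  0.002]
 [ 0.997 -0.076  0.001]
 [ 0.001  0.002 -1.   ]]
[[401.67874655 319.47213738]
 [230.92305931 319.1380531 ]]
```

View pics/w3.png

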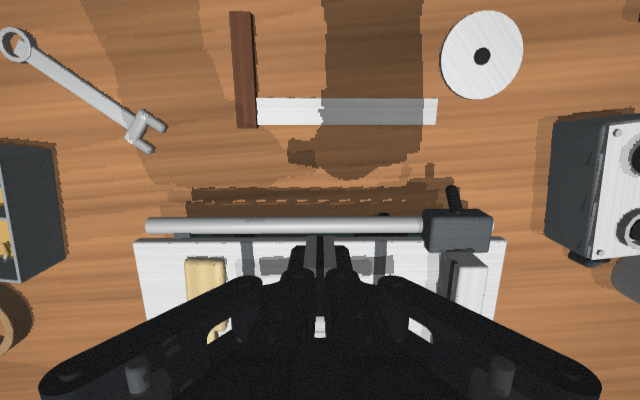

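View pics/s3.png

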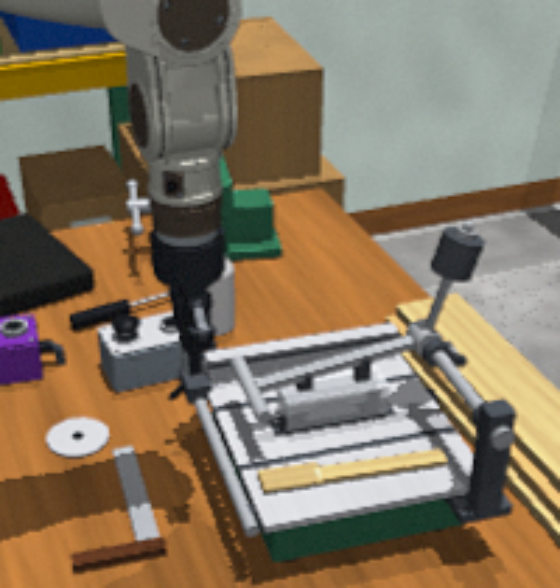

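carry_out([
  [0,0,0.3,0,-1],
  [0,0.2,0.57,0,-1],
  [0,0.35,0.57,0,-1],
  [0,0.41,0.57,0,-1],
  [0,0.44,0.57,0,-1],
  [0,0.46,0.57,0,-1],
  [0,0.46,0.57,0,-1],
])

```text
clock: 4.9
eef_pos: [0.5063, 0.0165, 0.1496]
tool_rot: [0.732, 0.681, 0.0, -0.001]
ft_force: [-2.9, 2.9, 1.6]
grip_width: -0.0
```

carry_out([
  [0,0.02,0,0,-1],
  [0,0.03,0,0,-1],
  [0,0.03,0,0,-1],
])

```text
clock: 5.2
eef_pos: [0.5065, 0.0165, 0.1495]
tool_rot: [0.732, 0.681, -0.002, -0.003]
ft_force: [-9.7, 4.3, 6.9]
grip_width: 0.0001
```

carry_out([
  [0,0.02,-0.03,0,-1],
  [0,0.02,-0.08,0,-1],
  [0,0.02,-0.14,0,-1],
  [0,0.02,-0.2,0,-1],
])

```text
clock: 5.6
eef_pos: [0.5049, 0.0165, 0.1665]
tool_rot: [0.732, 0.681, -0.005, -0.007]
ft_force: [-13.6, 5.9, -4.0]
grip_width: 0.0003
```

```bash
python3 - <<'E'
from workcell import bot,imaging
import cv2
o=bot.get_obs(); print(o['eef_pos'],o['ft_force'])
s=imaging.camera("side")
cv2.imwrite("pics/s4.png",cv2.resize(s[120:290,280:440,::-1],None,fx=3.5,fy=3.5))
E
```

```text
[0.5048729  0.01653235 0.16653577] [-13.64872653   5.88852629  -4.01706731]
```

View pics/s4.png

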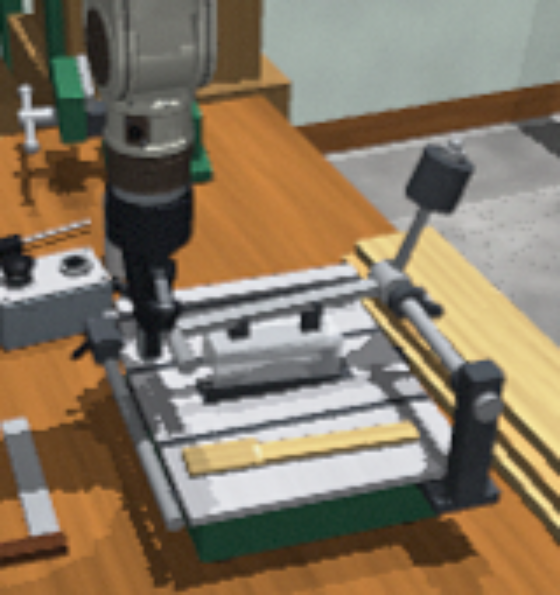

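carry_out([
  [0,0,-0.06,0,-1],
  [0,0,-0.13,0,-1],
  [0,0,-0.18,0,-1],
  [0,0,-0.23,0,-1],
  [0,0,-0.28,0,-1],
  [0,0.01,-0.34,0,-1],
  [0,0.01,-0.34,0,-1],
])

```text
clock: 6.35
eef_pos: [0.5055, 0.0165, 0.2014]
tool_rot: [0.732, 0.681, -0.005, -0.007]
ft_force: [-16.2, 5.7, -0.1]
grip_width: -0.0004
```

```bash
python3 - <<'E'
from workcell import bot,imaging
import cv2
o=bot.get_obs(); print(o['eef_pos'],o['ft_force'])
s=imaging.camera("side")
cv2.imwrite("pics/s5.png",cv2.resize(s[120:290,280:440,::-1],None,fx=3.5,fy=3.5))
E
```

```text
[0.50548475 0.01650828 0.20143503] [-16.16415123   5.65972375  -0.09328899]
```

View pics/s5.png

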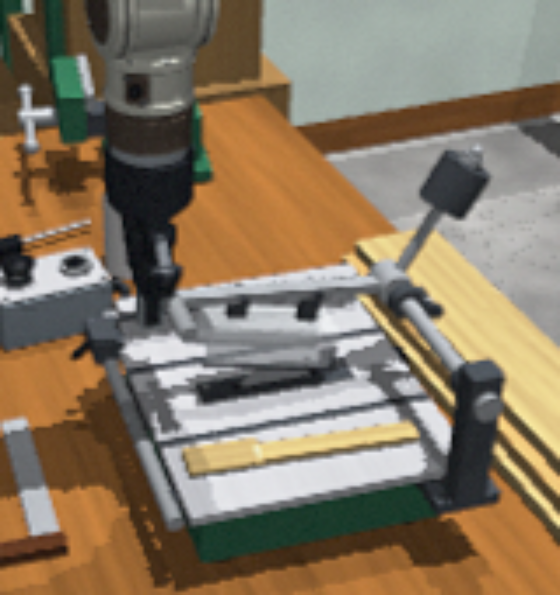

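carry_out([
  [0,0.01,-0.1,0,-1],
  [0,0.03,-0.21,0,-1],
  [0,0.06,-0.31,0,-1],
  [0,0.08,-0.42,0,-1],
  [0,0.12,-0.52,0,-1],
  [0,0.16,-0.61,0,-1],
  [0,0.2,-0.71,0,-1],
  [0,0.25,-0.8,0,-1],
  [0,0.25,-0.8,0,-1],
])

```text
clock: 7.3
eef_pos: [0.5299, 0.0148, 0.285]
tool_rot: [0.732, 0.681, -0.004, -0.006]
ft_force: [-27.0, 5.4, 14.9]
grip_width: -0.0002
```

```bash
python3 - <<'E'
from workcell import bot,imaging
import cv2
o=bot.get_obs(); print(o['eef_pos'],o['ft_force'])
s=imaging.camera("side")
cv2.imwrite("pics/s6.png",cv2.resize(s[80:290,280:440,::-1],None,fx=2.8,fy=2.8))
E
```

```text
[0.5298824  0.01483225 0.28499238] [-26.95805329   5.35894995  14.87265273]
```

View pics/s6.png

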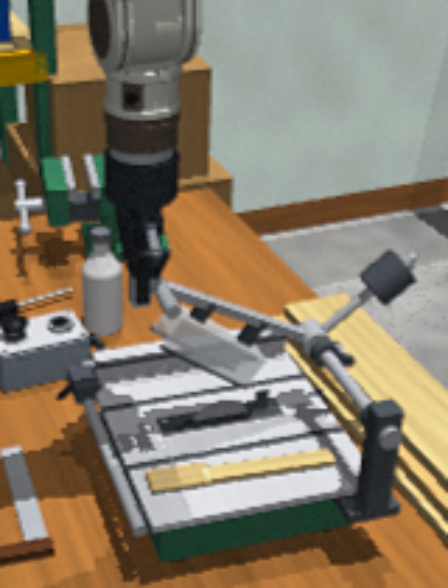

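carry_out([
  [0,0.01,-0.1,0,-1],
  [0,0.07,-0.19,0,-1],
  [0,0.13,-0.27,0,-1],
  [0,0.2,-0.35,0,-1],
  [0,0.27,-0.43,0,-1],
  [0,0.27,-0.43,0,-1],
])

```text
clock: 7.95
eef_pos: [0.565, 0.0113, 0.3295]
tool_rot: [0.733, 0.681, 0.001, 0.002]
ft_force: [1.1, 0.0, -0.5]
grip_width: -0.0001
```

```bash
python3 - <<'E'
from workcell import bot,imaging
import cv2
o=bot.get_obs(); print(o['eef_pos'],o['ft_force'])
s=imaging.camera("side")
cv2.imwrite("pics/s7.png",cv2.resize(s[80:290,280:440,::-1],None,fx=2.8,fy=2.8))
E
```

```text
[0.56499868 0.01131972 0.32953823] [ 1.06282101  0.01512734 -0.4798389 ]
```

View pics/s7.png

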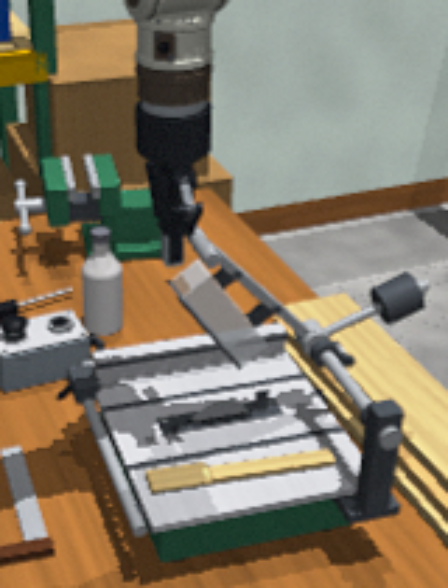

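The guard has left the fingertips (force near zero), so I back off and let it tip.

carry_out([
  [0,-0.3,0,0,-1],
  [0,-0.7,0,0,-1],
  [0,-1.0,0,0,-1],
  [0,-1.0,0,0,-1],
  [0,-1.0,0,0,-1],
  [0,-1.0,0,0,-1],
  [0,-1.0,0,0,-1],
  [0,-1.0,0,0,-1],
  [0,-1.0,0,0,-1],
  [0,-1.0,0,0,-1],
  [0,-1.0,0,0,-1],
  [0,-1.0,0,0,-1],
  [0,-1.0,0,0,-1],
  [0,-1.0,0,0,-1],
  [0,-1.0,0,0,-1],
  [0,-1.0,0,0,-1],
  [0,-1.0,0,0,-1],
  [0,-1.0,0,0,-1],
  [0,-1.0,0,0,-1],
  [0,-1.0,0,0,-1],
])

```text
clock: 10.0
eef_pos: [0.4654, 0.0186, 0.3263]
tool_rot: [0.733, 0.68, -0.0, -0.0]
ft_force: [0.2, -0.7, -0.6]
grip_width: -0.0003
```

carry_out([
  [0,0,0,0,-1],
  [0,0,0,0,-1],
  [0,0,0,0,-1],
  [0,0,0,0,-1],
  [0,0,0,0,-1],
  [0,0,0,0,-1],
  [0,0,0,0,-1],
  [0,0,0,0,-1],
  [0,0,0,0,-1],
  [0,0,0,0,-1],
  [0,0,0,0,-1],
  [0,0,0,0,-1],
  [0,0,0,0,-1],
  [0,0,0,0,-1],
  [0,0,0,0,-1],
])

```text
clock: 11.5
eef_pos: [0.4654, 0.0186, 0.3263]
tool_rot: [0.733, 0.68, -0.0, -0.0]
ft_force: [-0.4, 0.7, 0.2]
grip_width: 0.0002
```

```bash
python3 - <<'E'
from h import *
from workcell import bot,imaging
import cv2
o=bot.get_obs(); print(o['eef_pos'],o['ft_force'])
s=imaging.camera("side"); a=imaging.camera("side")
print(np.abs(s.astype(int)-a).mean())
cv2.imwrite("pics/s8.png",cv2.resize(s[60:290,240:440,::-1],None,fx=2.6,fy=2.6))
cv2.imwrite("pics/a8.png",imaging.camera("scene")[:,:,::-1])
D=imaging.camera_model("side");p=[.626,.007,-.0755]
for g in(1.33,1.4):
  f=lambda x,z,y=0:(.11+x*np.cos(g)+z*np.sin(g),y,.18-x*np.sin(g)+z*np.cos(g))
  uv=proj(D,w(p,[f(-.21,-.03,.058),f(-.21,-.03,-.058),f(.03,.105)])); print(g,uv, (uv-[240,60])*2.6)
E
```

```text
[0.46535093 0.01862797 0.32629197] [-0.36420986  0.69874086  0.24033662]
1.5452408854166666
1.33 [[365.22941203 140.27996086]
 [379.37480975 156.21089997]
 [422.23779605 196.9557697 ]] [[325.59647127 208.72789822]
 [362.37450536 250.14833993]
 [473.81826973 356.08500123]]
1.4 [[369.63147872 138.20378321]
 [384.16751374 153.94884781]
 [421.79572915 198.92945672]] [[337.04184466 203.32983634]
 [374.83553573 244.26700432]
 [472.66889579 361.21658748]]
```

View pics/s8.png

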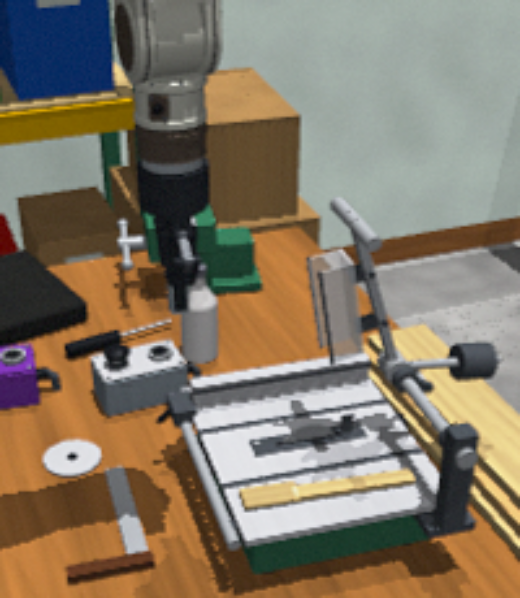

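View pics/a8.png

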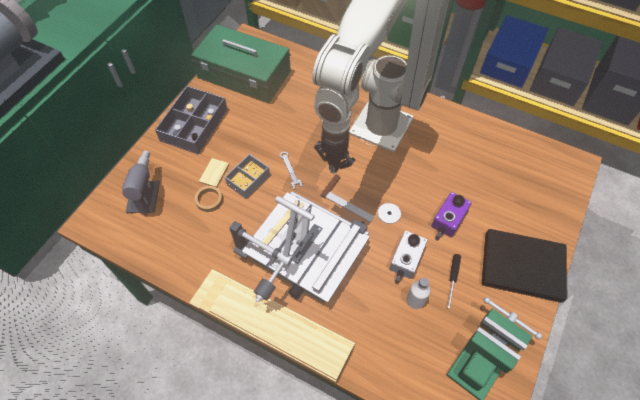

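The guard is fully up: the bar ends at (337,203) and (374,244) and the counterweight at (473,361) match the projection for 1.40 rad. Nothing else appears to have moved, and the robot is clear. Handing in.

```bash
python3 -c "
from workcell import order
print(order.job_done())"
```

```text
the job is handed in; nothing more can be done
None
```

The job is done and handed in, at about 11.6 s of the 58 s allowed; no verdict is reported.

- **Stop button:** I pressed the grey switch box's stop button with the shut fingertips until it bottomed. The force reached 28 N, against 5.4 N needed, and the head had gone down about 6 mm. I left the purple look-alike box alone.
- **Guard:** I pushed the lifting bar up from the front with the outside of the shut fingers, following its arc at roughly 0.5 to 1 rad/s. At about 0.9 rad the force on the fingers dropped to near zero. I then backed off about 100 mm, and the counterweight tipped the guard to its stop.

**Last checks:** In the side view, the bar and counterweight sat where the model puts them at 1.40 rad, about 3.5 s after I let go. The scene and side pictures showed the fence and the loose things where they were at the start. The tool is about 100 mm clear of the guard, with wrist force within noise.

I could not read the joint values directly. The guard angle comes from the images, and the button travel from force and position. I never touched the start button. The push force on the bar rose to about 27 N in x partway up, which was more than intended, so I eased off before the balance point. No check failed or disagreed.

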